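Walk the die block round to the fence

ROBOT

A 7-joint arm with a two-finger parallel gripper is mounted at the origin on a cart in front of the work surface, level with it; the furniture and walls round the work are solid. World frame = base frame: x ahead of the robot, y to its left, z up, the work surface at z = 0. Lengths are in m, angles in rad, forces in N, time in s.
With the tool pointing down it reaches from about 0.4 to 0.85 m from the base axis. Payload 4.5 kg.
Tool frame: the origin (TCP) lies between the finger pads; the fingertips stand tip_extent ahead of it and the grasp point (between the pads) lies 2 mm behind it (tip_extent is the distance from the TCP to the fingertips, in m); y points along the fingers, z is the direction in which the jaws open and shut, and the axes are right-handed (so a half turn about y gives the same grasp; the last joint's range is limited). The gripper opens to 85 mm and grips with 20 to 120 N. Pads are 22 mm wide; open, the fingers measure 114 mm over their backs; the gripper's body (76 mm by 85 mm) begins 54 mm behind the grasp point. The pads swing forward as they close: fully open they stand 13 mm farther back than shut.
Start: joints at [1.257, 0.689, -0.195, 1.565, 0.157, 0.902, -0.215], TCP at [0.213, -0.588, 0.248] pointing down, gripper open.
Joint ranges: [-3.01, 3.01], [-0.46, 2.08], [-1.47, 1.51], [0.13, 2.56], [-1, 4.14], [0.04, 2.09], [-2.66, 2.66]. Speed limits (rad/s): [2.57, 2.57, 3.14, 3.14, 3.14, 3.14, 3.14].

INTERFACE

Orientations are given as a unit quaternion [x, y, z, w].
In Python, from station import state, camera, hand_in, tip_extent gives the robot as it stands. The module is installed in compiled form; this text tells all that it offers.
- The arm moves only by the shell command python3 -m inch 'ROWS' [FORCE]. ROWS is JSON, a list of rows, each a list of 3 entries, a list of its own where there are three numbers: the shift along the tool's x, y, z in m, then the turn, a rotation vector about the tool's x, y, z in degrees, then the opening, from 0 (shut) to 1 (fully open). A call has 1 to 5 rows; each row is the pose to reach, as a shift and turn from the pose commanded when the call began, along the tool's axes at that moment; what a row does not reach only later rows make up. A row lasts 1/10 s, in which the tool goes at most 50 mm and 8.59 degrees, less where a joint would pass 70% of its speed; a pose out of reach is approached as far as the arm can. A call with a gripper value outside its range is refused whole. The fingers move at their own pace and stop on an object; FORCE is the grip in N (left out, the last holds). Time passes only in rows, so rows that repeat a pose let the fingers close. It gives the time, the measured TCP pose, the force and the opening at its end, in the units of the state.
- state(): the state, without advancing time (a new reading comes with each control period).
- camera(name): name is "side" or "top" or "wrist"; returns a dict with "color" (384x512x3 uint8, red, green, blue), "intrinsics" (3x3 intrinsics, pixels), "R" (3x3) and "t" (3): a world point X has camera coordinates R X + t. Camera axes: x right, y down, z forward; pixel columns grow to the right and rows downward; lengths in m; the calibration is good to about 2 mm. A picture is of the moment at which its call begins. There is no depth.
- hand_in(): hands the job in, once; it reports no verdict.
The state is a dict: "time": time; "joints": joint angles; "dq": joint speeds; "tau": joint torques, N m; "eef_pos": TCP position; "orientation": TCP orientation; "wrist_force": force on the tool from outside, world axes, zero at the start; "ft_torque": the same for the moment, N m; "opening": finger opening in m.
Only numpy, scipy, OpenCV 4.12 (cv2) and the standard library are available. Lean on these libraries where they do the work, as an engineer would, in place of code of your own. Each camera call takes 0.05 s, during which the arm holds its last target.

TASK

With fingertip pushes only, walk the heavy steel die block round on the table until one of its two long sides faces the aluminium fence, and push it up so that this whole long side lies flush against the fence's front, not overhanging either end of the fence. Keep the block flat on the table, never lifting or tipping it, and leave the V-block, the bearing and the tape roll where they are. Finish with the hand clear.

Things in the scene. Friction and masses are not known exactly. Their poses are not given: they have to be found in the camera images.
- die_block: Plain dark grey steel rectangular block, loose on the table, about 0.7 to 1 kg, with a shallow round bore (36 mm across, 12 mm deep) and four small screw holes in its top. 90 mm along its own x, 130 mm along its own y (the long sides are its +x and -x sides; the two are alike), 50 mm tall. Origin: centre of the underside. It slides on the table when pushed with some 3 to 10 N.
- fence: Fixed aluminium bar standing on the table, 280 mm long (own y), 28 mm thick, 45 mm tall, with two screwed-down feet behind it. Origin: on the table at mid-length, in the plane of the straight upright front face; own +x points from the front face back into the bar, so the free side where the block comes is at negative own x, roughly towards the robot.
- v_block: Small plain steel V-block, 60 x 40 x 30 mm tall, loose, close behind the fence between its feet; leave alone. Origin: centre of the underside.
- bearing: Ball bearing lying flat, 32 mm across, 9 mm tall, loose, beyond the left-hand (positive own y) end of the fence; leave alone. Origin: centre of the underside.
- tape_roll: Roll of tape lying flat, about 90 mm across, 18 mm tall, loose, beyond the right-hand (negative own y) end of the fence; leave alone. Origin: centre of the underside.

How it is judged:
By the outcome, as a careful person would: the job done as asked, in the order asked, and still so for the second after the job is handed in, with the robot touching nothing.
It also fails if it takes over 67 s, if anything falls off the work surface, if the arm or the gripper's body presses on something with over 40 N, if the wrist force passes 120 N, or if a joint passes its speed limit or range.

## Working session

There is one attempt and no reset: what is moved stays moved. The work goes in short steps, Python scripts to look and compute and a shell command to move; the robot and the scene stay as the last step left them, time stands still between calls to the robot, and variables do not carry over. Pictures are saved under pics/ and viewed, and the job is handed in when it is done.

```bash
mkdir -p pics; ls; python3 - <<'E'
from station import state,camera,tip_extent
import cv2
s=state()
for k,v in s.items(): print(k,v)
print(tip_extent)
for n in("top","side","wrist"):
    c=camera(n); cv2.imwrite(f"pics/{n}0.png",c["color"][:,:,::-1]); print(n,c["intrinsics"],c["R"],c["t"])
E
```

```text
pics
time 0.0
joints [ 1.25682595  0.69003    -0.19455517  1.56638188  0.15732179  0.9025108
 -0.2151342 ]
dq [-0.00028673  0.00184395 -0.00091455 -0.0005084  -0.00123529 -0.00120551
  0.0002715 ]
tau [ 1.11461570e-04 -5.39583850e+01 -1.26678072e+00 -1.58539385e+01
  9.01232008e-03  9.42798913e-03  5.69497354e-05]
eef_pos [ 0.21275049 -0.58698948  0.24744628]
orientation [-0.12253471  0.6971006  -0.69577375  0.12220837]
wrist_force [ 0.80237944 -1.15495998 -0.08956315]
ft_torque [-0.02834102 -0.01831202  0.03686997]
opening 0.08552800922750375
0.017
top [[352.64003887   0.         250.02879959]
 [  0.         352.64003887 189.77449901]
 [  0.           0.           1.        ]] [[ 7.01203169e-04 -9.99687354e-01  2.49940563e-02]
 [-9.84606897e-01 -5.05870867e-03 -1.74710241e-01]
 [ 1.74782056e-01 -2.44868129e-02 -9.84302610e-01]] [-0.05125842  0.61465985  0.76977058]
side [[363.54948695   0.         251.45801707]
 [  0.         363.54948695 189.50886762]
 [  0.           0.           1.        ]] [[-0.93729681 -0.34800651  0.01913519]
 [-0.17922342  0.4341658  -0.88282446]
 [ 0.29892082 -0.83089802 -0.46931314]] [0.60308595 0.14736338 0.63334762]
wrist [[309.0030328   0.        254.4627806]
 [  0.        309.0030328 192.4801157]
 [  0.          0.          1.       ]] [[ 0.3408312  -0.9401239  -0.00107217]
 [-0.90602432 -0.32877274  0.26651156]
 [-0.25090638 -0.08986405 -0.96383113]] [-0.62371458 -0.035741    0.37694048]
```

View pics/top0.png

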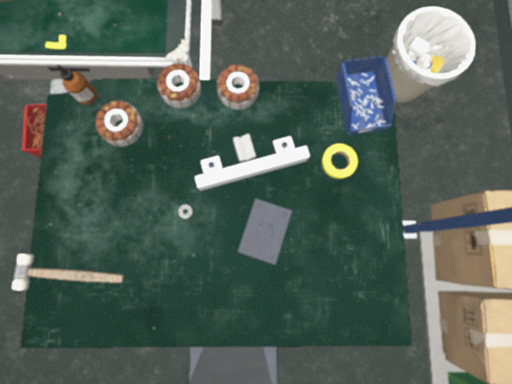

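View pics/side0.png

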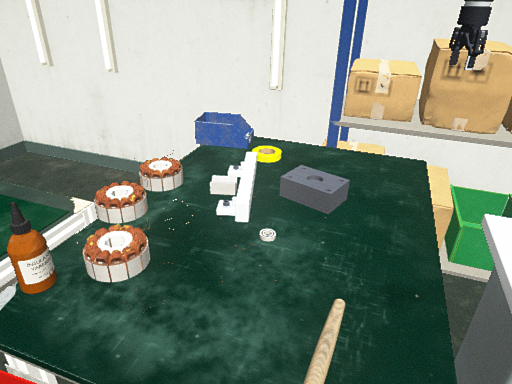

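The top view shows the fence spanning roughly (195,185)-(309,152), the block centred near (265,232) with its long axis pointing roughly toward the fence, the bearing at (185,211), the tape roll at (340,161) and the V-block at (244,147). Next I'll measure these.

```bash
cat > h.py <<'E'
import numpy as np,cv2
from station import state,camera
def ray(c,px,z):
    K,R,t=c["intrinsics"],np.array(c["R"]),np.array(c["t"])
    C=-R.T@t; px=np.atleast_2d(px).astype(float)
    d=np.c_[px,np.ones(len(px))]@np.linalg.inv(K).T@R
    return C+d*((z-C[2])/d[:,2])[:,None]
E
python3 - <<'E'
from h import *
c=camera("top"); im=c["color"]
print("cam",-np.array(c["R"]).T@c["t"])
for p in [(265,205),(265,250),(240,170),(120,250),(185,205),(244,147)]: print(p,im[p[1],p[0]])
cv2.imwrite("pics/z.png",cv2.resize(im[120:280,160:380,::-1],None,fx=3.6,fy=3.6,interpolation=cv2.INTER_CUBIC))
E
```

```text
cam [ 0.47069218 -0.02928378  0.86635572]
(265, 205) [126 130 140]
(265, 250) [123 126 136]
(240, 170) [247 247 247]
(120, 250) [35 64 56]
(185, 205) [201 202 199]
(244, 147) [235 233 232]
```

View pics/z.png

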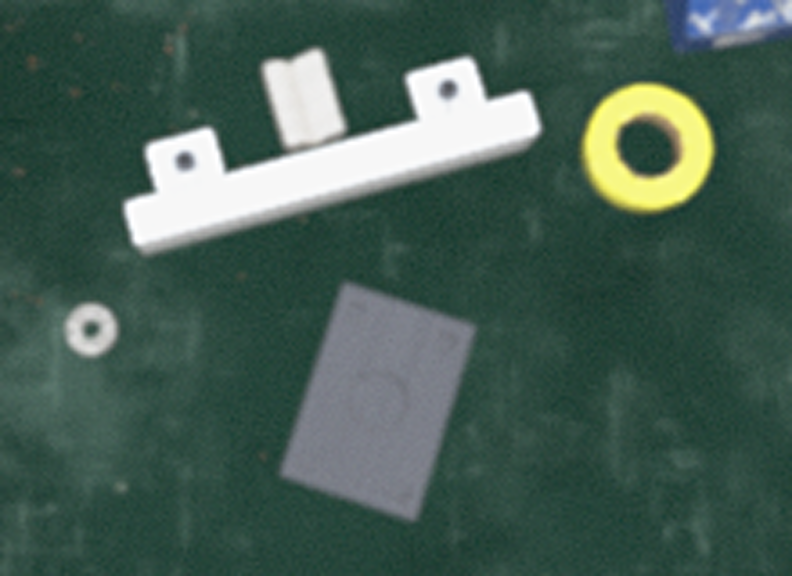

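```bash
cat >> h.py <<'E'
def block(c):
    im=c["color"].astype(int)
    m=((im[:,:,0]>85)&(im[:,:,0]<165)&(abs(im[:,:,0]-im[:,:,1])<15)&(im[:,:,2]-im[:,:,0]<25)&(im[:,:,2]>im[:,:,0]+2)).astype(np.uint8)
    m[:110]=0;m[310:]=0;m[:,:170]=0;m[:,380:]=0
    m=cv2.morphologyEx(m,cv2.MORPH_OPEN,np.ones((5,5)))
    cs=cv2.findContours(m,cv2.RETR_EXTERNAL,cv2.CHAIN_APPROX_NONE)[0]
    k=max(cs,key=cv2.contourArea)
    P=ray(c,k[:,0,:],0.05)[:,:2]
    (cx,cy),(w,h),a=cv2.minAreaRect((P*1000).astype(np.float32))
    if w<h: w,h=h,w; a+=90
    a=(a+90)%180-90   # direction of long axis, deg from world x
    return np.array([cx,cy])/1000,w,h,a,k
def fence(c):
    im=c["color"].astype(int)
    m=((im.min(2)>150)).astype(np.uint8); m[:130]=0;m[200:]=0;m[:,:190]=0;m[:,320:]=0
    # bottom-most bright pixel per column -> front base line
    u=np.arange(203,302); v=np.array([np.nonzero(m[:,i])[0].max() for i in u])+.5
    return u,v,m
E
python3 - <<'E'
from h import *
c=camera("top")
b=block(c); print("block",b[:4])
u,v,m=fence(c)
for z in(0,.045):
    P=ray(c,np.c_[u,v],z)[:,:2]; l=cv2.fitLine(P.astype(np.float32),cv2.DIST_HUBER,0,.01,.01).ravel(); print(z,l, np.degrees(np.arctan2(l[1],l[0])), P[0],P[-1])
im=c["color"].astype(int)
for i in(220,250,280): print(i,[tuple(im[r,i]) for r in range(int(v[i-203])-6,int(v[i-203])+4)])
print([tuple(im[r,250]) for r in range(158,166)])
Y,X=np.nonzero(m); print(X.min(),Y[X==X.min()],X.max(),Y[X==X.max()])
y=((im[:,:,0]>180)&(im[:,:,2]<150)&(im[:,:,1]>180)).astype(np.uint8);y[:140]=0;y[190:]=0;y[:,:310]=0;y[:,370:]=0
print("tape",ray(c,[np.argwhere(y)[:,::-1].mean(0)],.018),"bearing",ray(c,[(185,211)],.009))
E
```

```text
block (array([ 0.52012714, -0.08351881]), 131.76441955566406, 91.50437927246094, -18.308029174804688)
0 [ 0.28109354 -0.9596804   0.66272306 -0.05621041] -73.674515 [0.62715082 0.0662623 ] [ 0.69817753 -0.18036586]
0.045 [ 0.28109378 -0.9596803   0.65274864 -0.0548118 ] -73.6745 [0.61902409 0.06129948] [ 0.68636155 -0.1725184 ]
220 [(np.int64(247), np.int64(247), np.int64(247)), (np.int64(247), np.int64(247), np.int64(247)), (np.int64(248), np.int64(248), np.int64(248)), (np.int64(249), np.int64(249), np.int64(250)), (np.int64(236), np.int64(238), np.int64(241)), (np.int64(195), np.int64(198), np.int64(199)), (np.int64(172), np.int64(172), np.int64(170)), (np.int64(145), np.int64(150), np.int64(146)), (np.int64(99), np.int64(111), np.int64(105)), (np.int64(58), np.int64(80), np.int64(73))]
250 [(np.int64(247), np.int64(247), np.int64(247)), (np.int64(247), np.int64(247), np.int64(247)), (np.int64(248), np.int64(248), np.int64(248)), (np.int64(248), np.int64(249), np.int64(250)), (np.int64(229), np.int64(231), np.int64(233)), (np.int64(188), np.int64(187), np.int64(189)), (np.int64(16
[... 457 characters left out ...]
(np.int64(152), np.int64(154), np.int64(153)), (np.int64(115), np.int64(120), np.int64(117)), (np.int64(68), np.int64(85), np.int64(76)), (np.int64(36), np.int64(65), np.int64(51))]
[(np.int64(179), np.int64(177), np.int64(174)), (np.int64(140), np.int64(138), np.int64(134)), (np.int64(182), np.int64(188), np.int64(189)), (np.int64(245), np.int64(247), np.int64(249)), (np.int64(249), np.int64(250), np.int64(250)), (np.int64(248), np.int64(248), np.int64(248)), (np.int64(247), np.int64(247), np.int64(247)), (np.int64(247), np.int64(247), np.int64(247))]
195 [176 177 178 179 180 181] 309 [153 154 155 156]
tape [[ 0.69646865 -0.27388317  0.018     ]] bearing [[0.56967826 0.10759139 0.009     ]]
```

```bash
cat >> h.py <<'E'
from scipy.spatial.transform import Rotation as Ro
np.set_printoptions(precision=4,suppress=True)
TH=np.radians(16.33); N=np.array([np.cos(TH),np.sin(TH)]); Y=np.array([-N[1],N[0]])
def axes():
    s=state(); return np.array(s["eef_pos"]),Ro.from_quat(s["orientation"]).as_matrix(),s
def togo(p,zdir=None):
    "shift in tool axes to world p and yaw turn needed (deg about tool y) so tool z -> zdir angle"
    e,R,s=axes(); print("eef",e,"shift",R.T@(np.array(p)-e))
    print("tool z ang",np.degrees(np.arctan2(R[1,2],R[0,2])),"x ang",np.degrees(np.arctan2(R[1,0],R[0,0])))
    if zdir is not None:
        a=np.radians(zdir); T=np.c_[np.cross([0,0,-1],[np.cos(a),np.sin(a),0]),[0,0,-1],[np.cos(a),np.sin(a),0]]
        print("rotvec",np.degrees(Ro.from_matrix(R.T@T).as_rotvec()))
E
python3 - <<'E'
from h import *
c=camera("top")
L,Rr=ray(c,[(197.5,186.1),(310.3,155.6)],.045)[:,:2]; print(L,Rr,np.linalg.norm(L-Rr))
f=(L+Rr)/2; F0=np.array([.6627,-.0562]); yo=(f-F0)@Y; print("fence origin n,y offset",(f-F0)@N,yo)
print("origin",F0+yo*Y)
togo([.43,-.20,.12],106.3); togo([.43,-.20,.12],-73.7)
b=block(c); a=np.radians(b[3]); u=np.array([np.cos(a),np.sin(a)]); v=np.array([-u[1],u[0]])
print("corners", [(b[0]+s*.065*u+t*.045*v) for s in(-1,1) for t in (-1,1)])
E
```

```text
[0.6247 0.0744] [ 0.7012 -0.1955] 0.2804875083527461
fence origin n,y offset -0.0009584192392747808 -0.004239557189810254
origin [ 0.6639 -0.0603]
eef [ 0.2129 -0.5874  0.248 ] shift [-0.3361  0.1282 -0.2901]
tool z ang -70.06953522515812 x ang -160.06953262889823
rotvec [   0.0082 -176.3695   -0.0538]
eef [ 0.2129 -0.5874  0.248 ] shift [-0.3361  0.1282 -0.2901]
tool z ang -70.06953522515812 x ang -160.06953262889823
rotvec [0.0349 3.6305 0.0054]
corners [array([ 0.4444, -0.1062]), array([ 0.4727, -0.0207]), array([ 0.5678, -0.147 ]), array([ 0.5961, -0.0616])]
```

```bash
cat >> h.py <<'E'
O=np.array([.6639,-.0603]); M=np.array([N,Y])
def fr(p): return M@(np.asarray(p)[:2]-O)
def blk(c):
    b=block(c); a=b[3]-16.33; print("block n,y",fr(b[0]),"long axis rel (target +-90)",(a+180)%180-180 if a<0 else a,"size",b[1],b[2]); return fr(b[0]),a
E
python3 - <<'E'
from h import *
c=camera("top"); p,a=blk(c); a=np.radians(a); u=np.array([np.cos(a),np.sin(a)]); v=np.array([-u[1],u[0]])
P=p-.05*u-.045*v; C=p+.037*u
for k in range(0,56,5):
    k=min(k,55.4); t=-np.radians(k); Q=np.array([[np.cos(t),-np.sin(t)],[np.sin(t),np.cos(t)]])
    print(k,"contact",C+Q@(P-C),"tcp",C+Q@(P-C)-[.011,.057],"centre",C+Q@(p-C))
w=O+M.T@np.array([-.235,-.075]); print("start above",w); togo([*w,.12],-73.67)
E
```

```text
block n,y [-0.1445  0.0177] long axis rel (target +-90) -34.64694030761717 size 131.24755859375 90.79537963867188
0 contact [-0.2112  0.0091] tcp [-0.2222 -0.0479] centre [-0.1445  0.0177]
5 contact [-0.2098  0.0175] tcp [-0.2208 -0.0395] centre [-0.1425  0.0202]
10 contact [-0.2076  0.0258] tcp [-0.2186 -0.0312] centre [-0.1404  0.0226]
15 contact [-0.2047  0.0338] tcp [-0.2157 -0.0232] centre [-0.138   0.0248]
20 contact [-0.2011  0.0416] tcp [-0.2121 -0.0154] centre [-0.1355  0.0268]
25 contact [-0.1968  0.049 ] tcp [-0.2078 -0.008 ] centre [-0.1327  0.0286]
30 contact [-0.192  0.056] tcp [-0.203 -0.001] centre [-0.1299  0.0301]
35 contact [-0.1865  0.0626] tcp [-0.1975  0.0056] centre [-0.1269  0.0313]
40 contact [-0.1805  0.0686] tcp [-0.1915  0.0116] centre [-0.1238  0.0323]
45 contact [-0.174   0.0741] tcp [-0.185   0.0171] centre [-0.1207  0.033 ]
50 contact [-0.167   0.0791] tcp [-0.178   0.0221] centre [-0.1175  0.0335]
55 contact [-0.1596  0.0834] tcp [-0.1706  0.0264] centre [-0.1143  0.0336]
start above [ 0.4595 -0.1983]
eef [ 0.213  -0.5875  0.2481] shift [-0.3644  0.1282 -0.2818]
tool z ang -70.07168683824666 x ang -160.0716868562824
rotvec [0.0217 3.5983 0.0006]
```

```bash
python3 -m inch '[[[-0.03,0.01,-0.025],[0,0.9,0],1],[[-0.07,0.025,-0.055],[0,1.8,0],1],[[-0.105,0.037,-0.08],[0,2.7,0],1],[[-0.14,0.05,-0.108],[0,3.6,0],1],[[-0.17,0.06,-0.132],[0,3.6,0],1]]'; python3 - <<'E'
from h import *
w=O+M.T@np.array([-.235,-.075]); togo([*w,.1],-73.67)
E
```

```text
time: 0.85
eef_pos: [0.3291, -0.4032, 0.1879]
orientation: [-0.101, 0.7, -0.7, 0.101]
wrist_force: [1.6, 0.7, -0.4]
opening: 0.0859
eef [ 0.3291 -0.4032  0.1879] shift [-0.1828  0.0881 -0.1597]
tool z ang -73.61259649220882 x ang -163.6126198463915
rotvec [ 0.0325  0.0574 -0.0412]
```

```bash
python3 -m inch '[[[-0.04,0.017,-0.035],[0,0,0],1],[[-0.08,0.034,-0.07],[0,0,0],1],[[-0.12,0.051,-0.105],[0,0,0],1],[[-0.155,0.07,-0.135],[0,0,0],1],[[-0.183,0.085,-0.16],[0,0,0],1]]'; python3 -m inch '[[[0,0.02,0],[0,0,0],1],[[0,0.04,0],[0,0,0],1],[[0,0.055,0],[0,0,0],1],[[0,0.065,0],[0,0,0],1],[[0,0.065,0],[0,0,0],1]]';python3 - <<'E'
from h import *
e,R,s=axes(); print(fr(e),e[2]); togo(e,-73.67)
for n in("top","side"):
    c=camera(n); cv2.imwrite(f"pics/{n}1.png",c["color"][:,:,::-1])
E
```

```text
time: 1.35
eef_pos: [0.4562, -0.2051, 0.1057]
orientation: [0.1, -0.7, 0.7, -0.101]
wrist_force: [0.3, -0.3, 0.4]
opening: 0.0854
time: 1.85
eef_pos: [0.4544, -0.2064, 0.0401]
orientation: [-0.101, 0.7, -0.7, 0.1]
wrist_force: [-0.2, -0.3, 0.1]
opening: 0.0853
[-0.2422 -0.0813] 0.04014814860022457
eef [ 0.4544 -0.2064  0.0401] shift [0. 0. 0.]
tool z ang -73.6688819824469 x ang -163.6688150776799
rotvec [0.0535 0.0012 0.0717]
```

View pics/top1.png

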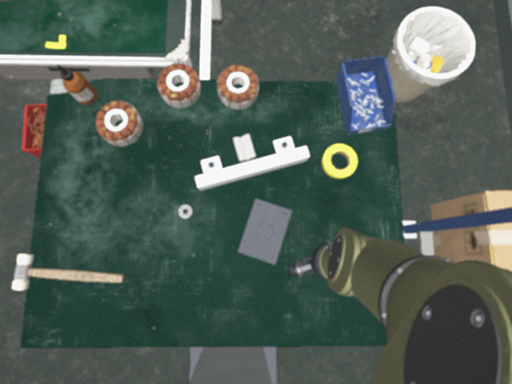

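View pics/side1.png

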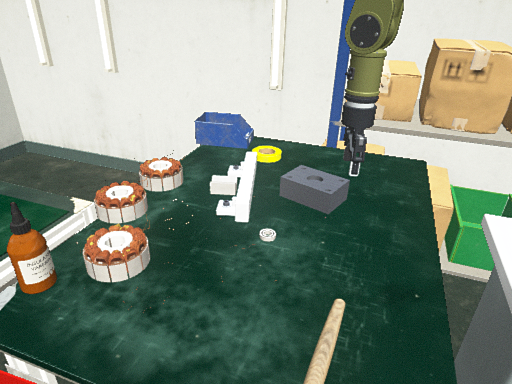

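Left finger tip is at about (300,268) in the top view, clear to the right of the block's rear corner at (278,264). Now I'll lower the hand and make contact.

```bash
python3 -m inch '[[[-0.01,0.008,0],[0,0,0],1],[[-0.02,0.016,0],[0,0,0],1],[[-0.02,0.016,-0.01],[0,0,0],1],[[-0.02,0.016,-0.02],[0,0,0],1],[[-0.02,0.016,-0.026],[0,0,0],1]]'; python3 -m inch '[[[0,0,-0.004],[0,0,0],1],[[0,0,-0.008],[0,0,0],1],[[0,0,-0.012],[0,0,0],1],[[-0.001,0,-0.016],[0,0,0],1],[[-0.001,0,-0.020],[0,0,0],1]]';python3 - <<'E'
from h import *
e,R,s=axes(); print(fr(e),e[2],s["wrist_force"]); c=camera("top"); blk(c); cv2.imwrite("pics/z2.png",cv2.resize(c["color"][120:300,160:380,::-1],None,fx=3,fy=3))
E
```

```text
time: 2.45
eef_pos: [0.4657, -0.1741, 0.0251]
orientation: [-0.101, 0.7, -0.699, 0.1]
wrist_force: [0.5, 0.1, -0.5]
opening: 0.0853
time: 2.95
eef_pos: [0.462, -0.1572, 0.0253]
orientation: [0.1, -0.7, 0.7, -0.1]
wrist_force: [-0.2, -2.5, 0.5]
opening: 0.0852
[-0.221  -0.0363] 0.025257553315972462 [-0.1917 -2.4548  0.5151]
block n,y [-0.1459  0.0174] long axis rel (target +-90) -38.796011047363265 size 131.5886688232422 99.63029479980469
```

View pics/z2.png

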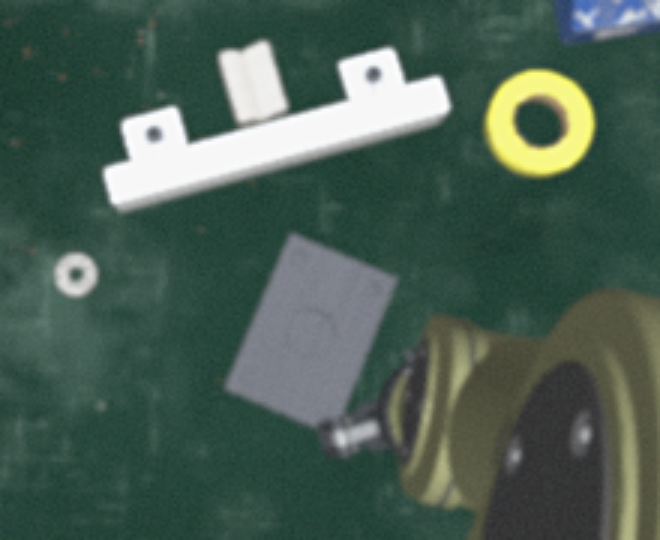

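In contact at zoomed (335,425), near the rear corner, and the block has begun to turn clockwise. Continuing along the arc.

```bash
python3 -m inch '[[[-0.001,0,-0.004],[0,0,0],1],[[-0.0025,0,-0.0085],[0,0,0],1],[[-0.0045,0,-0.0125],[0,0,0],1],[[-0.0065,0,-0.0165],[0,0,0],1],[[-0.009,0,-0.021],[0,0,0],1]]';  python3 -m inch '[[[-0.002,0,-0.004],[0,0,0],1],[[-0.004,0,-0.008],[0,0,0],1],[[-0.0065,0,-0.0115],[0,0,0],1],[[-0.009,0,-0.0145],[0,0,0],1],[[-0.012,0,-0.018],[0,0,0],1]]';python3 - <<'E'
from h import *
e,R,s=axes(); print(fr(e),e[2],s["wrist_force"]); c=camera("top"); blk(c); cv2.imwrite("pics/z3.png",cv2.resize(c["color"][120:300,160:380,::-1],None,fx=3,fy=3))
E
```

```text
time: 3.5
eef_pos: [0.4638, -0.1335, 0.0251]
orientation: [-0.101, 0.7, -0.7, 0.1]
wrist_force: [-3.0, -3.1, 2.5]
opening: 0.0855
time: 4.0
eef_pos: [0.4708, -0.1128, 0.025]
orientation: [-0.101, 0.7, -0.7, 0.1]
wrist_force: [-2.6, -2.9, 2.3]
opening: 0.085
[-0.2001  0.0039] 0.024998824162278346 [-2.5981 -2.8902  2.2936]
block n,y [-0.1268  0.0333] long axis rel (target +-90) -63.46579559326172 size 130.39710998535156 86.4069595336914
```

View pics/z3.png

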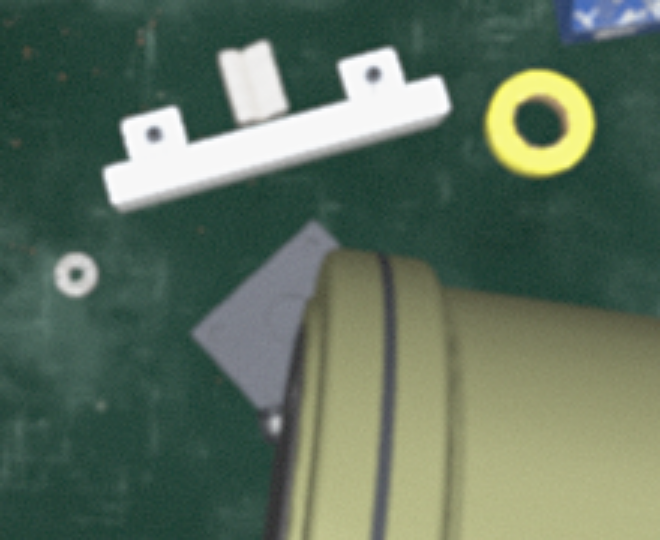

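```bash
python3 -m inch '[[[-0.003,0,-0.003],[0,0,0],1],[[-0.006,0,-0.0055],[0,0,0],1],[[-0.009,0,-0.008],[0,0,0],1],[[-0.012,0,-0.0105],[0,0,0],1],[[-0.0155,0,-0.013],[0,0,0],1]]';  python3 -m inch '[[[-0.003,0,-0.002],[0,0,0],1],[[-0.006,0,-0.004],[0,0,0],1],[[-0.009,0,-0.006],[0,0,0],1],[[-0.012,0,-0.0075],[0,0,0],1],[[-0.0145,0,-0.009],[0,0,0],1]]';python3 - <<'E'
from h import *
e,R,s=axes(); print(fr(e),e[2],s["wrist_force"],s["ft_torque"]); c=camera("top"); cv2.imwrite("pics/z4.png",cv2.resize(c["color"][120:300,160:380,::-1],None,fx=3,fy=3))
c=camera("side"); cv2.imwrite("pics/s4.png",cv2.resize(c["color"][130:270,190:400,::-1],None,fx=3.5,fy=3.5))
E
```

```text
time: 4.55
eef_pos: [0.4825, -0.0959, 0.0251]
orientation: [-0.101, 0.7, -0.7, 0.1]
wrist_force: [-3.5, -0.9, 0.9]
opening: 0.0852
time: 5.05
eef_pos: [0.4941, -0.0833, 0.0251]
orientation: [-0.1, 0.7, -0.7, 0.101]
wrist_force: [-2.4, -1.5, 0.0]
opening: 0.0857
[-0.1695  0.0257] 0.025088048534774546 [-2.434  -1.5038  0.0448] [-0.1661  0.6099  0.1676]
```

View pics/z4.png

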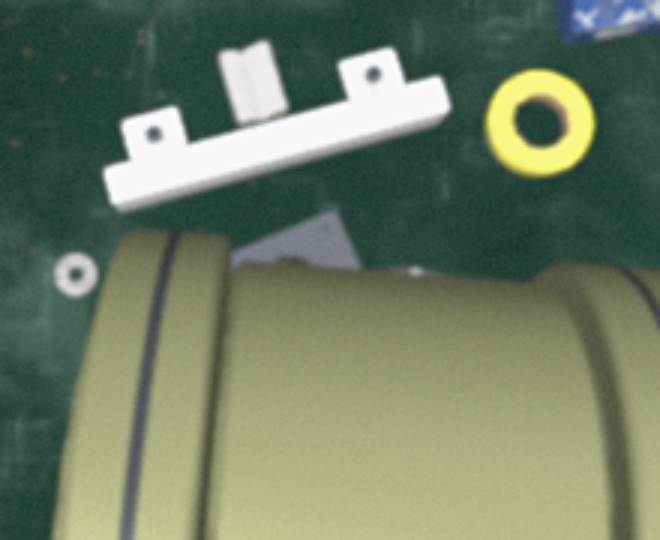

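View pics/s4.png

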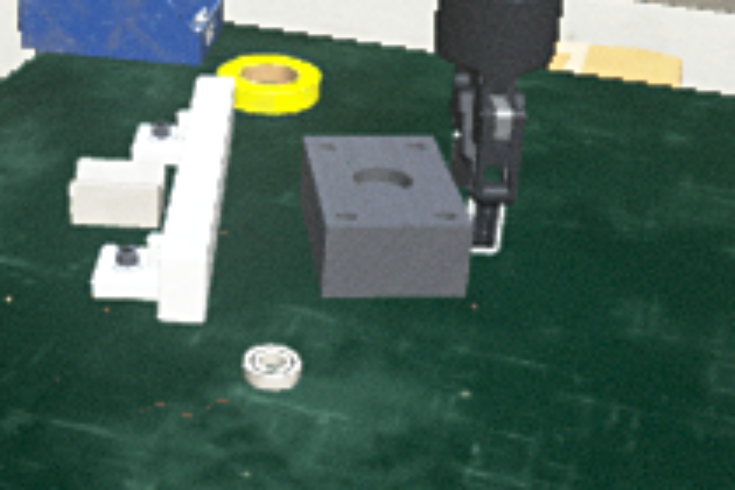

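The block is nearly parallel to the fence, with its front edge running (235,255)→(335,210) in the zoomed view, about 8–10° short. Pushing straight on will bring the right finger onto the rear face and square it up.

```bash
python3 -m inch '[[[-0.004,0,-0.001],[0,0,0],1],[[-0.008,0,-0.002],[0,0,0],1],[[-0.012,0,-0.002],[0,0,0],1],[[-0.016,0,-0.002],[0,0,0],1],[[-0.020,0,-0.002],[0,0,0],1]]';  python3 -m inch '[[[-0.004,0,0],[0,0,0],1],[[-0.008,0,0],[0,0,0],1],[[-0.012,0,0],[0,0,0],1],[[-0.016,0,0],[0,0,0],1],[[-0.020,0,0],[0,0,0],1]]';python3 - <<'E'
from h import *
e,R,s=axes(); print(fr(e),e[2],s["wrist_force"],s["ft_torque"]); c=camera("top"); cv2.imwrite("pics/z5.png",cv2.resize(c["color"][120:300,160:380,::-1],None,fx=3,fy=3))
c=camera("side"); cv2.imwrite("pics/s5.png",cv2.resize(c["color"][130:270,190:400,::-1],None,fx=3.5,fy=3.5))
E
```

```text
time: 5.65
eef_pos: [0.5122, -0.076, 0.0251]
orientation: [-0.101, 0.7, -0.7, 0.1]
wrist_force: [-4.9, -1.0, 0.7]
opening: 0.0853
time: 6.15
eef_pos: [0.532, -0.0707, 0.0251]
orientation: [0.1, -0.7, 0.7, -0.1]
wrist_force: [-4.0, -2.1, -0.1]
opening: 0.0852
[-0.1295  0.0272] 0.025067785915942713 [-3.9728 -2.0509 -0.0712] [-0.2221  0.7467  0.0071]
```

View pics/z5.png

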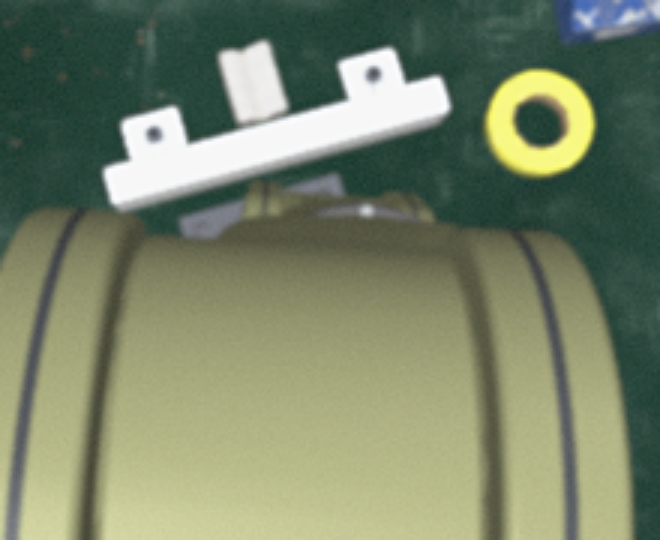

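View pics/s5.png

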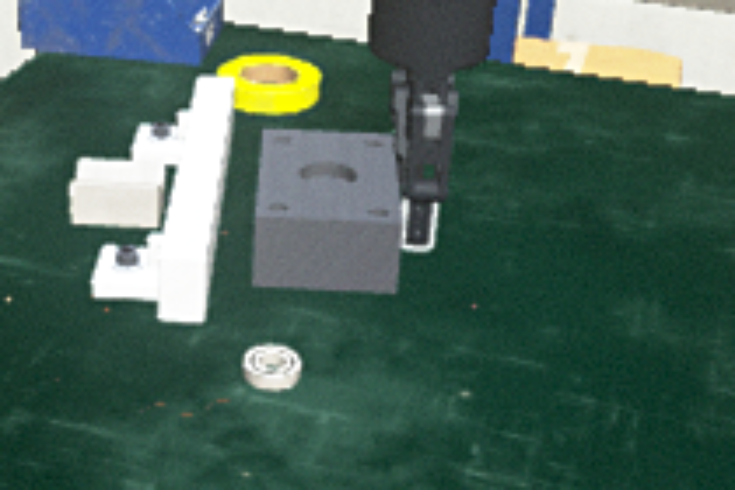

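The side view shows the block square to the fence and nearly parallel, with about 25–30 mm left. Continuing carefully while watching the force.

```bash
python3 -m inch '[[[-0.004,0,0],[0,0,0],1],[[-0.008,0,0],[0,0,0],1],[[-0.012,0,0],[0,0,0],1],[[-0.016,0,0],[0,0,0],1],[[-0.020,0,0],[0,0,0],1]]';  python3 -m inch '[[[-0.001,0,0],[0,0,0],1],[[-0.002,0,0],[0,0,0],1],[[-0.003,0,0],[0,0,0],1],[[-0.004,0,0],[0,0,0],1],[[-0.005,0,0],[0,0,0],1]]';python3 - <<'E'
from h import *
e,R,s=axes(); print(fr(e),e[2],s["wrist_force"],s["ft_torque"]); c=camera("top"); cv2.imwrite("pics/z6.png",cv2.resize(c["color"][120:300,160:380,::-1],None,fx=3,fy=3))
c=camera("side"); cv2.imwrite("pics/s6.png",cv2.resize(c["color"][130:270,190:400,::-1],None,fx=3.5,fy=3.5))
E
```

```text
time: 6.75
eef_pos: [0.5507, -0.0649, 0.0251]
orientation: [0.101, -0.7, 0.7, -0.1]
wrist_force: [-5.3, -1.3, 1.4]
opening: 0.0857
time: 7.25
eef_pos: [0.5548, -0.0637, 0.0251]
orientation: [0.101, -0.7, 0.7, -0.1]
wrist_force: [-4.8, -1.9, 2.6]
opening: 0.0857
[-0.1057  0.0275] 0.025144131040300985 [-4.7907 -1.8833  2.5698] [-0.2877  0.9568  0.0307]
```

View pics/s6.png

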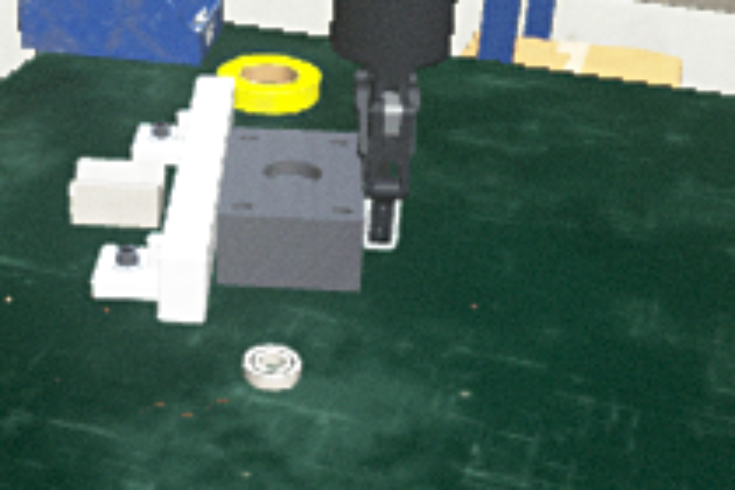

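The side view shows the block a few mm from the fence (gap near (215,250)). I'll creep forward 1 mm per row and check for the force rise.

```bash
python3 -m inch '[[[-0.001,0,0],[0,0,0],1],[[-0.002,0,0],[0,0,0],1],[[-0.003,0,0],[0,0,0],1],[[-0.004,0,0],[0,0,0],1],[[-0.004,0,0],[0,0,0],1]]'; python3 -c "
from h import *
e,R,s=axes(); print(fr(e),s['wrist_force'],s['ft_torque'])"
```

```text
time: 7.85
eef_pos: [0.5582, -0.0627, 0.0251]
orientation: [0.101, -0.7, 0.7, -0.099]
wrist_force: [-6.7, -2.2, 4.3]
opening: 0.0857
[-0.1021  0.0274] [-6.7215 -2.1801  4.2828] [-0.2515  1.1872  0.0463]
```

```bash
python3 -m inch '[[[-0.001,0,0],[0,0,0],1],[[-0.001,0,0],[0,0,0],1],[[-0.002,0,0],[0,0,0],1],[[-0.002,0,0],[0,0,0],1]]'; python3 -c "
from h import *
e,R,s=axes(); print(fr(e),s['wrist_force'],s['ft_torque'])
c=camera('side'); cv2.imwrite('pics/s7.png',cv2.resize(c['color'][150:230,220:320,::-1],None,fx=7,fy=7,interpolation=cv2.INTER_CUBIC))"
```

```text
time: 8.25
eef_pos: [0.5581, -0.0627, 0.0251]
orientation: [0.102, -0.7, 0.7, -0.098]
wrist_force: [-9.4, -3.0, 7.3]
opening: 0.0855
[-0.1022  0.0275] [-9.3812 -2.9935  7.336 ] [-0.4465  1.6914  0.1348]
```

View pics/s7.png

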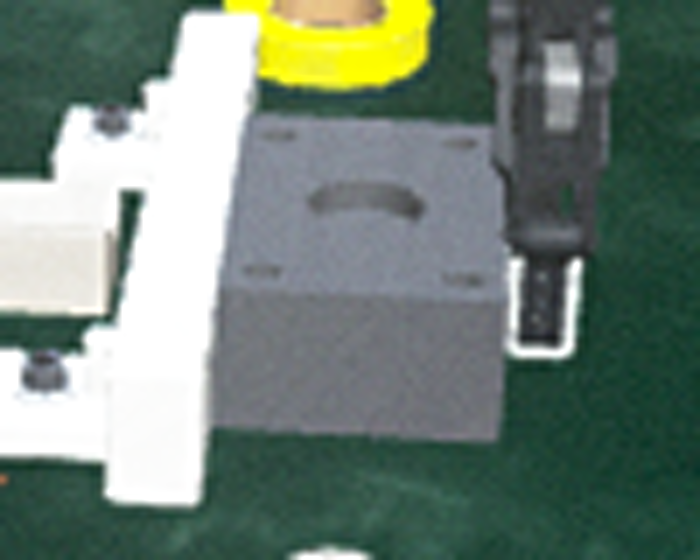

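The TCP has stopped while the force rises, so the block is seated against the fence. One slightly firmer press, then I'll back off, lift clear and check.

```bash
python3 -m inch '[[[-0.001,0,0],[0,0,0],1],[[-0.002,0,0],[0,0,0],1],[[-0.002,0,0],[0,0,0],1]]'; python3 -m inch '[[[0.003,0,0],[0,0,0],1],[[0.008,0,0],[0,0,0],1],[[0.02,0,0],[0,0,0],1],[[0.04,0,0],[0,0,0],1],[[0.06,0,0],[0,0,0],1]]'; python3 -m inch '[[[0.02,-0.02,0],[0,0,0],1],[[0.02,-0.06,0.03],[0,0,0],1],[[0.03,-0.1,0.08],[0,0,0],1],[[0.05,-0.14,0.12],[0,0,0],1],[[0.07,-0.16,0.17],[0,0,0],1]]'; python3 -m inch '[[[0.03,0,0.04],[0,0,0],1],[[0.06,0,0.08],[0,0,0],1],[[0.09,0,0.12],[0,0,0],1],[[0.11,0,0.15],[0,0,0],1],[[0.11,0,0.15],[0,0,0],1]]'; python3 - <<'E'
from h import *
c=camera("top"); cv2.imwrite("pics/z8.png",cv2.resize(c["color"][120:280,160:380,::-1],None,fx=3.6,fy=3.6,interpolation=cv2.INTER_CUBIC)); blk(c)
c=camera("side"); cv2.imwrite('pics/s8.png',cv2.resize(c['color'][150:230,220:320,::-1],None,fx=7,fy=7,interpolation=cv2.INTER_CUBIC))
E
```

```text
time: 8.6
eef_pos: [0.5581, -0.0627, 0.0251]
orientation: [-0.104, 0.7, -0.7, 0.096]
wrist_force: [-12.0, -2.9, 8.2]
opening: 0.0849
time: 9.1
eef_pos: [0.5082, -0.0775, 0.0255]
orientation: [0.099, -0.7, 0.7, -0.103]
wrist_force: [0.4, 0.8, -0.4]
opening: 0.0856
time: 9.6
eef_pos: [0.4926, -0.2344, 0.1744]
orientation: [0.099, -0.699, 0.701, -0.104]
wrist_force: [1.0, -1.5, -0.6]
opening: 0.0854
time: 10.1
eef_pos: [0.4237, -0.4167, 0.1721]
orientation: [0.096, -0.697, 0.703, -0.098]
wrist_force: [0.3, -0.7, -0.2]
opening: 0.0855
block n,y [-0.0491  0.0306] long axis rel (target +-90) -90.15992172241211 size 131.44078063964844 89.23316955566406
```

View pics/z8.png

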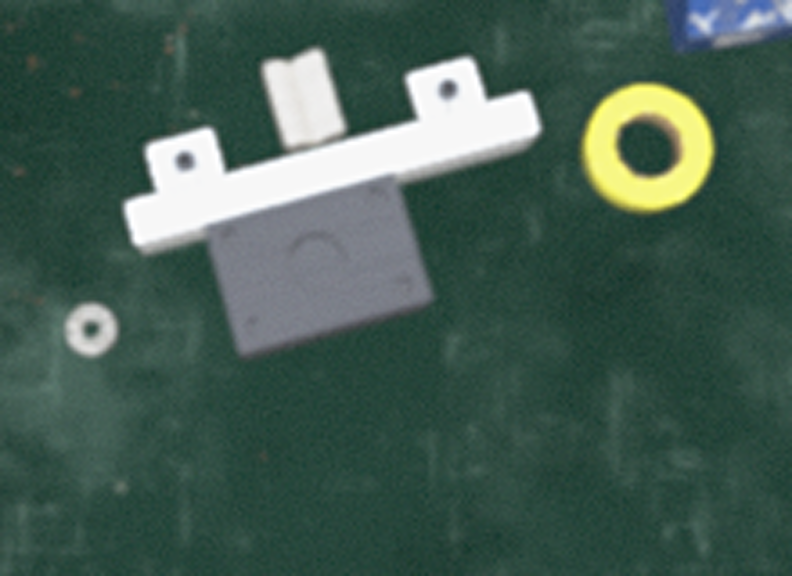

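View pics/s8.png

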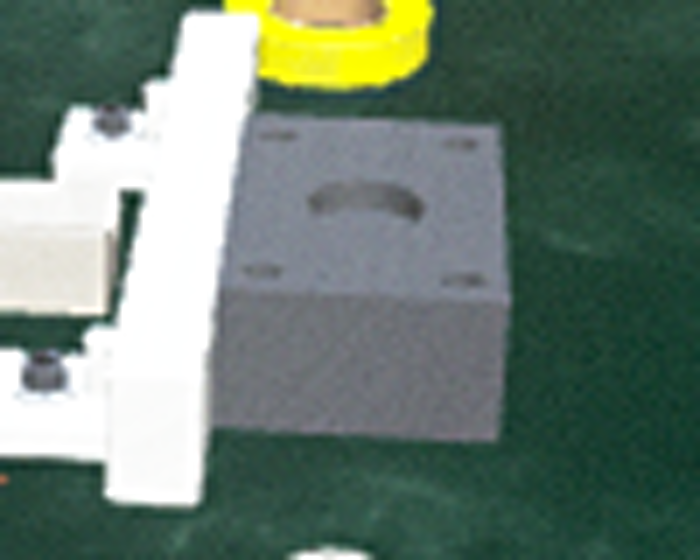

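```bash
python3 - <<'E'
from h import *
c=camera("top"); cv2.imwrite("pics/z9.png",cv2.resize(c["color"][145:200,190:315,::-1],None,fx=6.4,fy=6.4,interpolation=cv2.INTER_NEAREST))
g=c["color"].astype(float).mean(2)
for u in range(222,270,3):
    col=g[140:200,u]; i=np.nonzero(col>190)[0].max(); v=140+i+(col[i]-190)/(col[i]-col[i+1])
    P=ray(c,[(u,v)],.045)[0]; print(u,round(v,2),"n at fence top height",round(fr(P)[0]*1000,1), [int(x) for x in col[i-1:i+5]])
E
```

```text
222 180.56 n at fence top height -2.8 [249, 228, 160, 128, 117, 111]
225 179.68 n at fence top height -2.7 [250, 238, 167, 131, 123, 122]
228 178.83 n at fence top height -2.7 [250, 240, 180, 131, 127, 129]
231 178.03 n at fence top height -2.8 [245, 191, 139, 126, 127, 126]
234 177.2 n at fence top height -2.8 [247, 202, 141, 123, 128, 130]
237 176.48 n at fence top height -3.1 [250, 225, 152, 127, 127, 132]
240 175.59 n at fence top height -2.9 [250, 229, 162, 126, 125, 127]
243 174.75 n at fence top height -2.9 [251, 238, 174, 132, 129, 129]
246 173.88 n at fence top height -2.9 [250, 242, 183, 138, 123, 129]
249 173.01 n at fence top height -2.8 [246, 190, 141, 127, 127, 131]
252 172.23 n at fence top height -2.9 [247, 203, 144, 126, 131, 130]
255 171.49 n at fence top height -3.2 [250, 224, 154, 127, 129, 128]
258 170.59 n at fence top height -3.0 [250, 229, 163, 132, 125, 131]
261 169.73 n at fence top height -3.0 [250, 237, 172, 133, 122, 125]
264 168.84 n at fence top height -2.9 [250, 241, 180, 138, 122, 110]
267 168.01 n at fence top height -2.9 [244, 190, 135, 128, 126, 133]
```

View pics/z9.png

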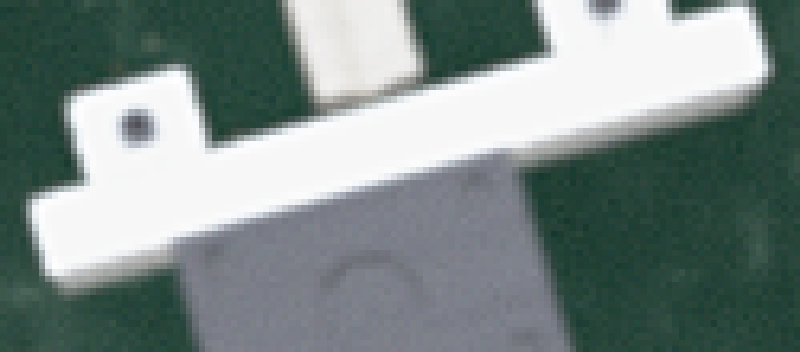

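The picture shows a direct white-to-grey edge from (178,240) to (515,155), straight and parallel with no front-face strip showing, so there is no visible gap. The block lies well inside both fence ends and the other parts haven't moved. Handing in.

```bash
python3 -c "
from station import hand_in,state
print(state()['time'],state()['wrist_force']); print(hand_in())"
```

```text
10.25 [1.17163394 0.84057801 0.35816308]
the job is handed in; nothing more can be done
None
```

The die block now has one long side flush against the fence front, and I handed the job in at about 10 s with the hand well clear.

I pushed one open fingertip against the rear end of the block's right long side. That turned the block about 55° clockwise. I then pushed straight ahead with both fingertips until the hand stopped moving against the fence at about 12 N.

**What the last checks showed**
- **Angle:** the block's long side is parallel to the fence to about 0.2°.
- **Contact:** the block–fence edge is straight in the top view, varying by about 0.5 mm along its length. No gap shows in the top view, nor at the left end in the side view.
- **Position:** the block sits about 31 mm left of the fence's middle, leaving roughly 45 mm to the left end and 105 mm to the right end.
- **Other parts:** the V-block, bearing and tape roll look unmoved in the top view.

**One disagreement:** the top camera put the block's centre 49 mm from the fence front, where exact contact would give 45 mm. I put this down to calibration and outline error, because the hand stopped against rising force and no gap shows.

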